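Put four bare motors away in the cups of their own width

TASK

Four bare electric motors of different size stand about on the bench among other parts of a drive kit; carry each to the black round cup made for its width (widest motor in the widest cup, and so on down to the thinnest in the narrowest) and set it down gently, not dropped, standing upright on the cup's floor with the shaft up. The capacitor (the black can without a shaft) and the aluminium controller box lying nearest to the motors stay where they are.

Things in the scene. Friction and masses are not known exactly. Their poses are not given: they have to be found in the camera images.
- motor_pancake: The widest, low pancake motor: bare electric motor, plain steel can 60 mm in diameter and 38 mm high with a black band round its foot, standing upright on the table; a thin shaft with a small brass pinion rises another 11 mm from the middle of its top. Origin: centre of its flat underside; z up through the shaft. Loose, 0.05 to 0.5 kg.
- motor_long: The tallest, second-widest motor: bare electric motor, plain steel can 46 mm in diameter and 70 mm high with a black band round its foot, standing upright on the table; a thin shaft with a small brass pinion rises another 11 mm from the middle of its top. Origin: centre of its flat underside; z up through the shaft. Loose, 0.05 to 0.5 kg.
- motor_middle: The middle-sized motor, third in width: bare electric motor, plain steel can 36 mm in diameter and 52 mm high with a black band round its foot, standing upright on the table; a thin shaft with a small brass pinion rises another 11 mm from the middle of its top. Origin: centre of its flat underside; z up through the shaft. Loose, 0.05 to 0.5 kg.
- motor_small: The smallest, thinnest motor: bare electric motor, plain steel can 24 mm in diameter and 34 mm high with a black band round its foot, standing upright on the table; a thin shaft with a small brass pinion rises another 11 mm from the middle of its top. Origin: centre of its flat underside; z up through the shaft. Loose, 0.05 to 0.5 kg.
- cup_pancake: The widest cup: black plastic round cup, open above, grey felt floor, inner diameter 76 mm, outer 84 mm (wall 4 mm), rim 14 mm above the table, floor 4 mm above the table; fixed to the table. The 60 mm motor (pancake) belongs in it, with about 8 mm play all round. Origin: centre of its underside, on the table; z up.
- cup_long: The second-widest cup: black plastic round cup, open above, grey felt floor, inner diameter 62 mm, outer 70 mm (wall 4 mm), rim 14 mm above the table, floor 4 mm above the table; fixed to the table. The 46 mm motor (long) belongs in it, with about 8 mm play all round. Origin: centre of its underside, on the table; z up.
- cup_middle: The third-widest cup: black plastic round cup, open above, grey felt floor, inner diameter 52 mm, outer 60 mm (wall 4 mm), rim 14 mm above the table, floor 4 mm above the table; fixed to the table. The 36 mm motor (middle) belongs in it, with about 8 mm play all round. Origin: centre of its underside, on the table; z up.
- cup_small: The narrowest cup: black plastic round cup, open above, grey felt floor, inner diameter 40 mm, outer 48 mm (wall 4 mm), rim 14 mm above the table, floor 4 mm above the table; fixed to the table. The 24 mm motor (small) belongs in it, with about 8 mm play all round. Origin: centre of its underside, on the table; z up.
- capacitor: NOT a motor: capacitor, black sleeve 35 mm in diameter, 60 mm high, aluminium top with a cross groove and no shaft. Stands loose among the motors and stays there. Origin: centre of its underside; z up.
- controller: Motor controller: ribbed aluminium box 70 x 110 x 39 mm (x, y, z), lying loose just beyond the motors, the nearest to the robot of three alike (the other two are fixed); stays there. Origin: centre of its underside; z up.
Things that resemble listed ones, but are neither listed nor needed, are in the scene too. What is shaped like the motor_pancake but blue or pink is not meant.

How it is judged:
By the outcome, as a careful person would: the job done as asked, in the order asked, and still so for the second after the job is handed in, with the robot touching nothing.
It also fails if it takes over 93 s, if anything falls off the work surface, if the arm or the gripper's body presses on something with over 40 N, if the wrist force passes 120 N, or if a joint passes its speed limit or range.

ROBOT

A 6-joint arm with a two-finger parallel gripper is mounted at the origin on the work surface. World frame = base frame: x ahead of the robot, y to its left, z up, the work surface at z = 0. Lengths are in m, angles in rad, forces in N, time in s.
With the tool pointing down it reaches from about 0.4 to 0.825 m from the base axis. Payload 7 kg.
Tool frame: the origin (TCP) lies between the finger pads; the fingertips stand 8 mm ahead of it and the grasp point (between the pads) lies 11 mm behind it; z points along the fingers, y is the line along which they close (so a half turn about z gives the same grasp; the last joint's range is limited). The gripper opens to 88 mm and grips with 3 to 60 N. Pads are 19 mm wide; open, the fingers measure 130 mm over their backs; the gripper's body (78 mm by 193 mm) begins 47 mm behind the grasp point.
Start: joints at [-0.97, 0.359, 0.012, 0, -1.224, -0.288], TCP at [0.208, -0.642, 0.235] pointing down, gripper open.
Joint ranges: [-3.07, 3.07], [-1.43, 2.12], [-1.02, 1.25], [-3.03, 1.67], [-3.05, -0], [-3.03, 3.03]. Speed limits (rad/s): [2.39, 2.39, 3.01, 3.14, 3.14, 3.14].

INTERFACE

Orientations are given as a rotation vector (axis times angle).
In Python, from plant import * gives the robot as it stands.
- The arm moves only by the tool jog_arm, never from a script. Its argument "deltas" is a list of rows, each a list of 3 entries, a list of its own where there are three numbers: the opening, from 0 (shut) to 1 (fully open), then the shift along the tool's x, y, z in cm, then the turn about the tool's z in degrees. In form: [[hand, [tx, ty, tz], spin], ...]. A call has 1 to 20 rows; each row is the pose to reach, as a shift and turn from the pose commanded when the call began, along the tool's axes at that moment; what a row does not reach only later rows make up. A row lasts 1/12 s, in which the tool goes at most 41.7 mm and 7.16 degrees, less where a joint would pass 70% of its speed; a pose out of reach is approached as far as the arm can. A call with a gripper value outside its range is refused whole. The fingers move at their own pace and stop on an object; "grip_force" is the grip in N (left out, the last holds). Time passes only in rows, so rows that repeat a pose let the fingers close. It gives the time, the measured TCP pose, the force, the opening and the grip force at its end, in the units of the state.
- state(): the state, without advancing time (a new reading comes with each control period).
- camera(name): name is "scene" or "top" or "wrist"; returns the picture (480x640x3 uint8, red, green, blue); there is no depth.
- get_calibration(name): a dict with "mtx" (3x3 intrinsics, pixels), "cam_to_world" (4x4, takes a point from camera to world coordinates); the wrist camera has in their place "tool_from_camera" (4x4, takes a point from camera to tool coordinates, whose origin is the TCP and whose axes are the flange's). Camera axes: x right, y up, looking along -z (the intrinsics and any distortion apply to the point x, -y, -z); pixel columns grow to the right and rows downward; lengths in m; the calibration is good to about 2 mm. A picture is of the moment at which its call begins: read the wrist's pose just before it. get_calibration takes no time and is no camera call.
- sign_off(): hands the job in; it is judged then, once.
The state is a dict: "clock": time; "joints": joint angles; "dq": joint speeds; "joint_efforts": joint torques, N m; "eef_pos": TCP position; "orientation": TCP orientation; "force": force on the tool from outside, world axes, zero at the start; "torque": the same for the moment, N m; "gripper_width": finger opening in m; "grasp_force": force on a finger pad.
Only numpy, scipy, OpenCV 4.12 (cv2) and the standard library are available. Lean on these libraries where they do the work, as an engineer would, in place of code of your own. Each camera call takes 0.05 s, during which the arm holds its last target. There are 200 camera calls.

## Working session

There is one attempt and no reset: what is moved stays moved. The work goes in short steps, Python scripts to look and compute and a tool call to move; the robot and the scene stay as the last step left them, time stands still between calls to the robot, and variables do not carry over. Pictures are saved under pics/ and viewed, at most 14 in all, crops included, and the job is handed in when it is done.

Besides the shell and the picture viewer there is one more tool, called after "Call:" by a JSON object that holds its "fn" and its "kwargs", one argument or row to a line. jog_arm: Moves the arm, as the interface text tells. Its arguments: {"type":"object","properties":{"deltas":{"type":"array","items":{"type":"array"}},"grip_force":{"type":"number"}},"required":["deltas"]}

```bash
mkdir -p pics; python3 - <<'E'
from plant import *
import cv2
for n in("top","scene"):
    cv2.imwrite(f"pics/{n}0.png",camera(n)[:,:,::-1])
    c=get_calibration(n);print(n,c)
print(get_calibration("wrist"))
print(state())
E
```

```text
top {'mtx': array([[468.7142589 ,   0.        , 319.36789765],
       [  0.        , 468.7142589 , 240.13413253],
       [  0.        ,   0.        ,   1.        ]]), 'cam_to_world': array([[-0.02020907,  0.98724616, -0.15791333,  0.40405039],
       [-0.99957567, -0.02326508, -0.01752772, -0.00732086],
       [-0.02097804,  0.1574921 ,  0.9872974 ,  1.03648533],
       [ 0.        ,  0.        ,  0.        ,  1.        ]])}
scene {'mtx': array([[475.91791182,   0.        , 329.64625852],
       [  0.        , 475.91791182, 243.08521008],
       [  0.        ,   0.        ,   1.        ]]), 'cam_to_world': array([[-0.81786021, -0.41752844,  0.39594783,  0.93268748],
       [ 0.57534028, -0.60460214,  0.55085372,  0.50692535],
       [ 0.00939381,  0.67832607,  0.73470096,  0.70675299],
       [ 0.        ,  0.        ,  0.        ,  1.        ]])}
{'mtx': array([[379.79280973,   0.        , 318.94008556],
       [  0.        , 379.79280973, 233.61015165],
       [  0.        ,   0.        ,   1.        ]]), 'tool_from_camera': array([[-8.64208005e-05,  9.53087020e-01,  3.02696423e-01
[... 268 characters left out ...]
00000000e+00]])}
{'clock': 0.1, 'joints': array([-9.69926125e-01,  3.59285249e-01,  1.11549757e-02, -2.61960953e-04,
       -1.22410808e+00, -2.88071523e-01]), 'dq': array([ 0.00013369, -0.00095016,  0.00207367,  0.00027507, -0.00026317,
        0.00092882]), 'joint_efforts': array([-1.26694780e-03, -5.84163272e+01,  2.93748844e+01,  7.01543167e+00,
        1.02060908e-02, -8.78662672e-05]), 'eef_pos': array([ 0.20752528, -0.64186446,  0.23374613]), 'orientation': array([ 4.89141928e-01, -3.10287629e+00, -2.21112433e-03]), 'force': array([ 0.49020308,  0.22997246, -0.69526317]), 'torque': array([-0.02192592,  0.01615918, -0.02986194]), 'grasp_force': 0.0, 'gripper_width': 0.0873145109275971}
```

View pics/top0.png

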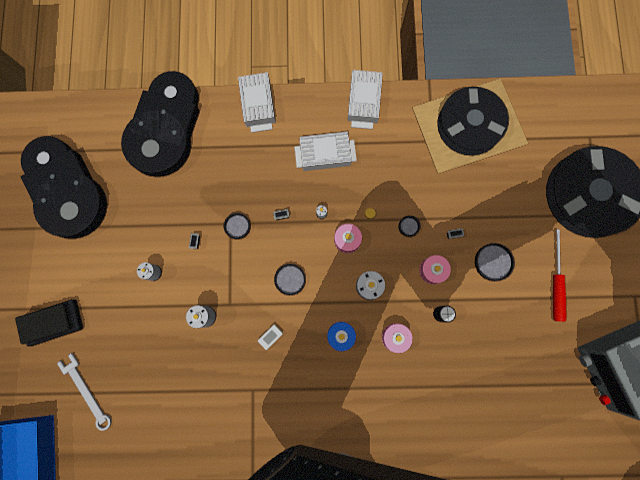

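View pics/scene0.png

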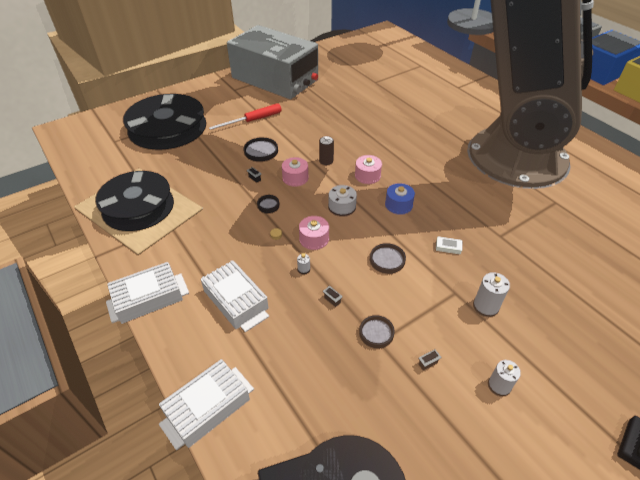

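Top view candidates:
- **Pancake:** plain steel at (371,285). Lookalikes are pink (348,237), (436,269), (398,338) and blue (342,337).
- **Other motors:** long (200,316), middle (148,271), small (321,211). The capacitor at (445,314) has no shaft.
- **Cups:** pancake (495,262), long (290,279), middle (237,225), small (409,226). The two big black rotors at (475,120) and (600,190) are not cups.

In the scene view the motors are at (343,200), (491,294), (505,377) and (304,263).

```bash
cat > h.py <<'E'
import cv2, numpy as np
from plant import *
def ray(n,u,v):
    c=get_calibration(n);M=c["mtx"];T=c["cam_to_world"] if n!="wrist" else wristT(c)
    d=T[:3,:3]@np.array([(u-M[0,2])/M[0,0],-(v-M[1,2])/M[1,1],-1]);return T[:3,3],d
def wristT(c):
    s=state();T=np.eye(4);T[:3,:3]=cv2.Rodrigues(s["orientation"])[0];T[:3,3]=s["eef_pos"];return T@c["tool_from_camera"]
def onz(n,u,v,z):
    o,d=ray(n,u,v);return o+d*(z-o[2])/d[2]
def tri(a,b):
    (o,d),(p,e)=a,b;d=d/np.linalg.norm(d);e=e/np.linalg.norm(e)
    t=np.linalg.lstsq(np.c_[d,-e],p-o,rcond=None)[0];A,B=o+d*t[0],p+e*t[1];return (A+B)/2,np.linalg.norm(A-B)
def blob(mask,u,v,r,fill=True):
    """centre, size of the largest component of mask within r px of (u,v)"""
    m=np.zeros_like(mask);cv2.circle(m,(int(u),int(v)),int(r),255,-1);m&=mask
    cs=cv2.findContours(m,cv2.RETR_EXTERNAL,cv2.CHAIN_APPROX_NONE)[0]
    if not cs:return None
    c=max(cs,key=cv2.contourArea);x=cv2.convexHull(c)
    if len(c)<5:return c.mean(axis=(0,1)),(0,0)
    e=cv2.fitEllipse(c);return np.array(e[0]),e[1]
E
python3 - <<'E'
from h import *
I={n:cv2.imread(f"pics/{n}0.png") for n in("top","scene")}
H={n:cv2.cvtColor(I[n],cv2.COLOR_BGR2HSV) for n in I}
for nm,t,s,r in[("pancake",(495,262),(261,149),(25,22)),("long",(290,279),(388,258),(22,22)),("middle",(237,225),(377,331),(20,22)),("small",(409,226),(268,203),(16,16))]:
    out=[]
    for n,p,rr in(("top",t,r[0]),("scene",s,r[1])):
        # cup = not wood-coloured: low saturation or very dark
        m=(((H[n][...,1]<90)|(H[n][...,2]<38))*255).astype(np.uint8)
        b=blob(m,*p,rr);q=onz(n,*b[0],.007);out.append((b[0].round(1),np.round(b[1],1),q.round(4)))
    print("cup",nm,out)
for nm,h,t,s in[("pancake",.038,(371,285),(343,195)),("long",.07,(200,316),(494,282)),("middle",.052,(148,271),(506,369)),("small",.034,(321,211),(304,259))]:
    P=[]
    for n,p in(("top",t),("scene",s)):
        k=H[n];m=((k[...,1]>90)&(k[...,0]>8)&(k[...,0]<35)&(k[...,2]>60)).astype(np.uint8)*255
        b=blob(m,*p,7);P.append(b[0] if b else np.array(p,float))
        g=blob(((k[...,1]<90)*255).astype(np.uint8),*p,22 if n=="top" else 26)
        print(n,"grey",g[0].round(1),np.round(g[1],1),onz(n,*g[0],h/2)[:2].round(4), "brass",b and (b[0].round(1),onz(n,*b[0],h+.007)[:2].round(4)))
    X,e=tri(ray("top",*P[0]),ray("scene",*P[1]));print("motor",nm,X.round(4),round(e,4))
def crop(n,u,v,w,h,f):return cv2.resize(I[n][v-h:v+h,u-w:u+w],None,fx=f,fy=f,interpolation=cv2.INTER_CUBIC)
a=[crop("scene",u,v,33,33,6) for u,v in[(343,197),(491,290),(505,375),(304,262)]]
b=[crop("top",u,v,33,33,6) for u,v in[(371,285),(200,316),(148,271),(321,211)]]
v=np.vstack([np.hstack(a),np.hstack(b)]);cv2.imwrite("pics/m.png",cv2.resize(v,(800,400)))
E
```

```text
cup pancake [(array([494.1, 261.7]), array([36.3, 38.9]), array([ 0.5118, -0.3709,  0.007 ])), (array([260.6, 148.9]), array([22.5, 33.6]), array([ 0.5141, -0.3698,  0.007 ]))]
cup long [(array([289.4, 279.1]), array([30.1, 30.3]), array([0.4836, 0.0786, 0.007 ])), (array([387.7, 256.5]), array([25.3, 34.8]), array([0.4826, 0.0758, 0.007 ]))]
cup middle [(array([236.6, 225.5]), array([25. , 25.6]), array([0.6063, 0.196 , 0.007 ])), (array([376.7, 329.9]), array([28.1, 33.8]), array([0.6057, 0.1938, 0.007 ]))]
cup small [(array([409.1, 225.8]), array([20.1, 21. ]), array([ 0.5964, -0.1895,  0.007 ])), (array([267.9, 203.4]), array([17.3, 21.3]), array([ 0.5984, -0.1893,  0.007 ]))]
top grey [370.2 284.9] [27.8 28.7] [ 0.4662 -0.097 ] brass (array([370.9, 284.4]), array([ 0.4657, -0.0964]))
scene grey [342.  199.4] [29.7 30.7] [ 0.4666 -0.0982] brass (array([342.4, 190.5]), array([ 0.467 , -0.0975]))
motor pancake [ 0.4663 -0.097   0.0448] 0.0017
top grey [200.  316.2] [22.7 29.8] [0.4069 0.2669] brass (array([195.2, 316.1]), array([0.4072, 0.2651]))
scene grey [492.6 289.9] [30.  38.3] [0.3983 0.2592] brass (array([496.9, 279. ]), array([0.4081, 0.2631]))
motor long [0.4079 0.2641 0.0777] 0.0021
top grey [148.3 271.2] [17.2 24.4] [0.5059 0.3846] brass (array([143. , 269.8]), array([0.5059, 0.3831]))
scene grey [504.4 376.6] [27.1 37.4] [0.5048 0.3814] brass (array([509.9, 367.1]), array([0.5067, 0.3818]))
motor middle [0.5063 0.3823 0.0592] 0.0015
top grey [321.1 211.3] [10.4 13.2] [0.632  0.0056] brass (array([321., 209.]), array([0.6317, 0.0054]))
scene grey [303.2 263.4] [13.2 19.9] [0.6324 0.0041] brass (array([306.3, 256.8]), array([0.6294, 0.0114]))
motor small [0.6301 0.0073 0.0385] 0.0057
```

View pics/m.png

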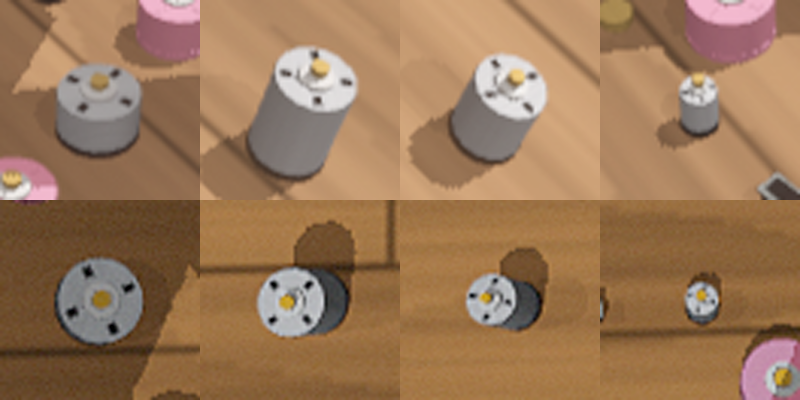

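All four chosen motors show a brass pinion on a steel can, and the two views agree within about 2 mm. Moving above the pancake motor at (0.466, −0.097), with the fingers along world y.

Call:
{"fn": "jog_arm", "kwargs": {
  "deltas": [
    [1, [-41.4, 43.9, 9.4], 17.9],
    [1, [-41.4, 43.9, 9.4], 17.9],
    [1, [-41.4, 43.9, 9.4], 17.9],
    [1, [-41.4, 43.9, 9.4], 17.9],
    [1, [-41.4, 43.9, 9.4], 17.9],
    [1, [-41.4, 43.9, 9.4], 17.9],
    [1, [-41.4, 43.9, 9.4], 17.9],
    [1, [-41.4, 43.9, 9.4], 17.9],
    [1, [-41.4, 43.9, 9.4], 17.9],
    [1, [-41.4, 43.9, 9.4], 17.9],
    [1, [-41.4, 43.9, 9.4], 17.9],
    [1, [-41.4, 43.9, 9.4], 17.9],
    [1, [-41.4, 43.9, 9.4], 17.9],
    [1, [-41.4, 43.9, 9.4], 17.9],
    [1, [-41.4, 43.9, 9.4], 17.9],
    [1, [-41.4, 43.9, 9.4], 17.9],
    [1, [-41.4, 43.9, 9.4], 17.9],
    [1, [-41.4, 43.9, 9.4], 17.9],
    [1, [-41.4, 43.9, 9.4], 17.9],
    [1, [-41.4, 43.9, 9.4], 17.9]
  ],
  "grip_force": 25
}}

```text
clock: 1.77
eef_pos: [0.4661, -0.098, 0.1407]
orientation: [0.002, 3.142, 0.0]
force: [0.2, -0.9, -0.3]
gripper_width: 0.0874
grasp_force: 0.0
```

```bash
python3 - <<'E'
from h import *
im=camera("wrist")[:,:,::-1];cv2.imwrite("pics/w1.png",im)
c=get_calibration("wrist");T=np.linalg.inv(wristT(c));M=c["mtx"]
print(cv2.Rodrigues(state()["orientation"])[0].round(3))
for P in[(.466,-.097,.045)]:
    p=T@np.r_[P,1];print(M[0,2]+M[0,0]*p[0]/-p[2],M[1,2]-M[1,1]*p[1]/-p[2])
E
```

```text
[[-1.     0.001  0.   ]
 [ 0.001  1.     0.   ]
 [-0.     0.    -1.   ]]
319.9758401709117 238.81210722573982
```

View pics/w1.png

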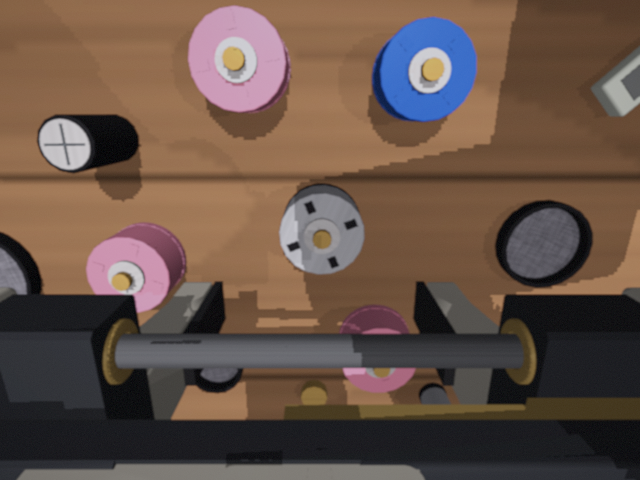

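The wrist image shows the plain pancake motor with its pinion at (322,240), against a predicted (320,239), so the position is confirmed. Descending and gripping.

Call:
{"fn": "jog_arm", "kwargs": {
  "deltas": [
    [1, [0, 0.1, 3], 0],
    [1, [0, 0.1, 6], 0],
    [1, [0, 0.1, 9], 0],
    [1, [0, 0.1, 10.5], 0],
    [1, [0, 0.1, 11.5], 0],
    [1, [0, 0.1, 11.9], 0],
    [1, [0, 0.1, 11.9], 0],
    [1, [0, 0.1, 11.9], 0],
    [0, [0, 0.1, 11.9], 0],
    [0, [0, 0.1, 11.9], 0],
    [0, [0, 0.1, 11.9], 0],
    [0, [0, 0.1, 11.9], 0],
    [0, [0, 0.1, 11.9], 0],
    [0, [0, 0.1, 11.9], 0],
    [0, [0, 0.1, 11.9], 0],
    [0, [0, 0.1, 11.9], 0]
  ],
  "grip_force": 25
}}

```text
clock: 3.15
eef_pos: [0.4667, -0.0961, 0.0219]
orientation: [-0.001, 3.141, 0.0]
force: [-2.0, 0.0, 5.4]
gripper_width: 0.0595
grasp_force: 25.0
```

Call:
{"fn": "jog_arm", "kwargs": {
  "deltas": [
    [0, [0, 0, -1], 0],
    [0, [0, 0, -3], 0],
    [0, [0, 0, -6], 0],
    [0, [0, 0, -9], 0],
    [0, [-0.5, -2, -10], 0],
    [0, [-1, -5, -10], 0],
    [0, [-1.5, -8, -10], 0],
    [0, [-2, -11, -10], 0],
    [0, [-2.5, -14, -10], 0],
    [0, [-3, -17, -10], 0],
    [0, [-3.5, -20, -10], 0],
    [0, [-4, -23, -10], 0],
    [0, [-4.5, -25, -10], 0],
    [0, [-4.7, -26.5, -10], 0],
    [0, [-4.7, -27.3, -10], 0],
    [0, [-4.7, -27.3, -10], 0],
    [0, [-4.7, -27.3, -10], 0],
    [0, [-4.7, -27.3, -10], 0]
  ]
}}

```text
clock: 4.65
eef_pos: [0.5133, -0.3681, 0.1214]
orientation: [0.001, -3.141, -0.001]
force: [0.3, -0.1, -3.1]
gripper_width: 0.0592
grasp_force: 25.0
```

```bash
python3 - <<'E'
from h import *
cv2.imwrite("pics/w2.png",camera("wrist")[:,:,::-1])
s=state();print(s["eef_pos"],s["force"],s["gripper_width"])
E
```

```text
[ 0.51350127 -0.36800756  0.12168035] [-0.27854692  0.24479828 -2.15781426] 0.05951390329335338
```

View pics/w2.png

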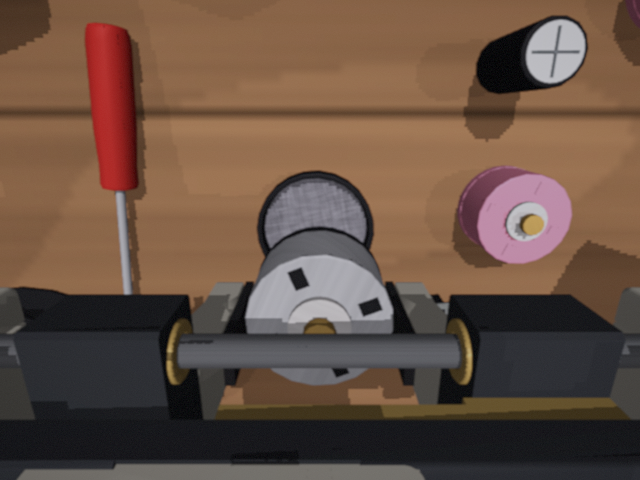

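Call:
{"fn": "jog_arm", "kwargs": {
  "deltas": [
    [0, [0, -0.1, 2], 0],
    [0, [0, -0.1, 4], 0],
    [0, [0, -0.1, 6], 0],
    [0, [0, -0.1, 7.5], 0],
    [0, [0, -0.1, 8.5], 0],
    [0, [0, -0.1, 9], 0],
    [0, [0, -0.1, 9.2], 0],
    [0, [0, -0.1, 9.3], 0],
    [0, [0, -0.1, 9.4], 0],
    [0, [0, -0.1, 9.5], 0],
    [0, [0, -0.1, 9.55], 0],
    [0, [0, -0.1, 9.55], 0],
    [0, [0, -0.1, 9.55], 0]
  ]
}}

```text
clock: 5.78
eef_pos: [0.5137, -0.3702, 0.0264]
orientation: [-0.0, 3.141, -0.0]
force: [-0.1, -0.1, -2.5]
gripper_width: 0.0596
grasp_force: 25.0
```

Call:
{"fn": "jog_arm", "kwargs": {
  "deltas": [
    [0, [0, 0, 0.03], 0],
    [0, [0, 0, 0.06], 0],
    [0, [0, 0, 0.06], 0],
    [0, [0, 0, 0.06], 0]
  ]
}}

```text
clock: 6.12
eef_pos: [0.5137, -0.3702, 0.026]
orientation: [-0.001, 3.141, -0.0]
force: [-1.5, 1.8, 3.0]
gripper_width: 0.0593
grasp_force: 25.0
```

Call:
{"fn": "jog_arm", "kwargs": {
  "deltas": [
    [1, [0, 0, 0], 0],
    [1, [0, 0, 0], 0],
    [1, [0, 0, 0], 0],
    [1, [0, 0, 0], 0],
    [1, [0, 0, 0], 0],
    [1, [0, 0, -0.5], 0],
    [1, [0, 0, -1.5], 0],
    [1, [0, 0, -3.5], 0],
    [1, [0, 0, -6], 0],
    [1, [0, 0, -9], 0],
    [1, [0, 0, -12], 0],
    [1, [0, 0, -12], 0]
  ]
}}

```text
clock: 7.12
eef_pos: [0.5168, -0.372, 0.1535]
orientation: [-0.003, 3.132, -0.008]
force: [1.2, -0.9, 1.0]
gripper_width: 0.0877
grasp_force: 0.0
```

Call:
{"fn": "jog_arm", "kwargs": {
  "deltas": [
    [1, [10.5, 63.4, 0], 0],
    [1, [10.5, 63.4, 0], 0],
    [1, [10.5, 63.4, 0], 0],
    [1, [10.5, 63.4, 0], 0],
    [1, [10.5, 63.4, 0], 0],
    [1, [10.5, 63.4, 0], 0],
    [1, [10.5, 63.4, 0], 0],
    [1, [10.5, 63.4, 0], 0],
    [1, [10.5, 63.4, 0], 0],
    [1, [10.5, 63.4, 0], 0],
    [1, [10.5, 63.4, 0], 0],
    [1, [10.5, 63.4, 0], 0],
    [1, [10.5, 63.4, 0], 0],
    [1, [10.5, 63.4, 0], 0],
    [1, [10.5, 63.4, 0], 0],
    [1, [10.5, 63.4, 0], 0],
    [1, [10.5, 63.4, 0], 0],
    [1, [10.5, 63.4, 0], 0],
    [1, [10.5, 63.4, 0], 0],
    [1, [10.5, 63.4, 0], 0]
  ]
}}

```text
clock: 8.78
eef_pos: [0.4084, 0.2629, 0.1457]
orientation: [0.001, 3.142, 0.0]
force: [-0.5, 0.3, 0.1]
gripper_width: 0.0875
grasp_force: 0.0
```

```bash
python3 - <<'E'
from h import *
im=camera("wrist")[:,:,::-1];cv2.imwrite("pics/w3.png",im)
cv2.imwrite("pics/t3.png",camera("top")[:,:,::-1])
c=get_calibration("wrist");T=np.linalg.inv(wristT(c));M=c["mtx"]
print(state()["eef_pos"])
for P in[(.4077,.264,.077)]:
    p=T@np.r_[P,1];print(M[0,2]+M[0,0]*p[0]/-p[2],M[1,2]-M[1,1]*p[1]/-p[2])
E
```

```text
[0.40859726 0.26288989 0.14571341]
320.24788570716663 251.6370740262204
```

View pics/w3.png

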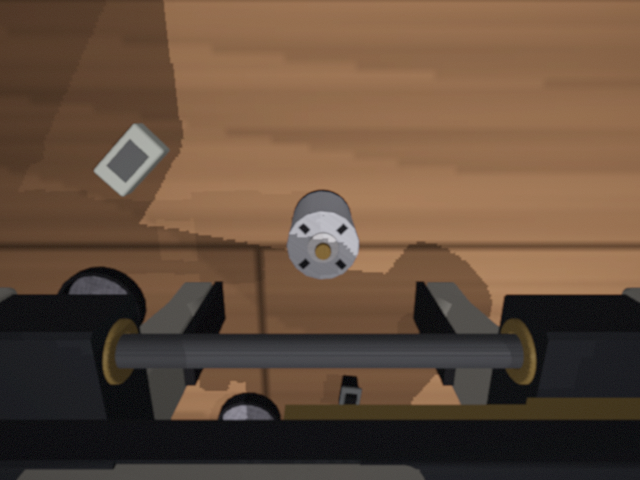

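The wrist image shows the long motor's pinion at (322,251), with (320,252) predicted. Gripping it.

Call:
{"fn": "jog_arm", "kwargs": {
  "deltas": [
    [1, [0, 0.1, 3], 0],
    [1, [0, 0.1, 6], 0],
    [1, [0, 0.1, 8.5], 0],
    [1, [0, 0.1, 10], 0],
    [1, [0, 0.1, 10.6], 0],
    [1, [0, 0.1, 10.8], 0],
    [1, [0, 0.1, 10.8], 0],
    [1, [0, 0.1, 10.8], 0],
    [0, [0, 0.1, 10.8], 0],
    [0, [0, 0.1, 10.8], 0],
    [0, [0, 0.1, 10.8], 0],
    [0, [0, 0.1, 10.8], 0],
    [0, [0, 0.1, 10.8], 0],
    [0, [0, 0.1, 10.8], 0],
    [0, [0, 0.1, 10.8], 0],
    [0, [0, 0.1, 10.8], 0],
    [0, [0, 0.1, 10.8], 0]
  ],
  "grip_force": 30
}}

```text
clock: 10.3
eef_pos: [0.4084, 0.265, 0.0375]
orientation: [-0.001, 3.141, 0.0]
force: [-0.2, 1.0, 1.0]
gripper_width: 0.0451
grasp_force: 30.0
```

Call:
{"fn": "jog_arm", "kwargs": {
  "deltas": [
    [0, [0, 0, -1], 0],
    [0, [0, 0, -3], 0],
    [0, [0, 0, -6], 0],
    [0, [0, 0, -9], 0],
    [0, [-1, -2.5, -10], 0],
    [0, [-2, -5, -10], 0],
    [0, [-3, -7.5, -10], 0],
    [0, [-4, -10, -10], 0],
    [0, [-5, -12.5, -10], 0],
    [0, [-6, -15, -10], 0],
    [0, [-7, -17.5, -10], 0],
    [0, [-7.5, -18.7, -10], 0],
    [0, [-7.5, -18.7, -10], 0],
    [0, [-7.5, -18.7, -10], 0],
    [0, [-7.5, -18.7, -10], 0]
  ]
}}

```text
clock: 11.55
eef_pos: [0.483, 0.0778, 0.137]
orientation: [-0.0, -3.141, 0.0]
force: [0.1, 0.3, -2.9]
gripper_width: 0.0457
grasp_force: 30.0
```

```bash
python3 - <<'E'
from h import *
cv2.imwrite("pics/w4.png",camera("wrist")[:,:,::-1])
s=state();print(s["eef_pos"],s["force"],s["gripper_width"])
c=get_calibration("wrist");T=np.linalg.inv(wristT(c));M=c["mtx"]
p=T@np.r_[.483,.077,.014,1];print(M[0,2]+M[0,0]*p[0]/-p[2],M[1,2]-M[1,1]*p[1]/-p[2])
E
```

```text
[0.48303501 0.07816938 0.13715773] [-0.06737959  0.011597   -2.77839477] 0.04541749209045074
316.98426662275284 227.6358409081751
```

View pics/w4.png

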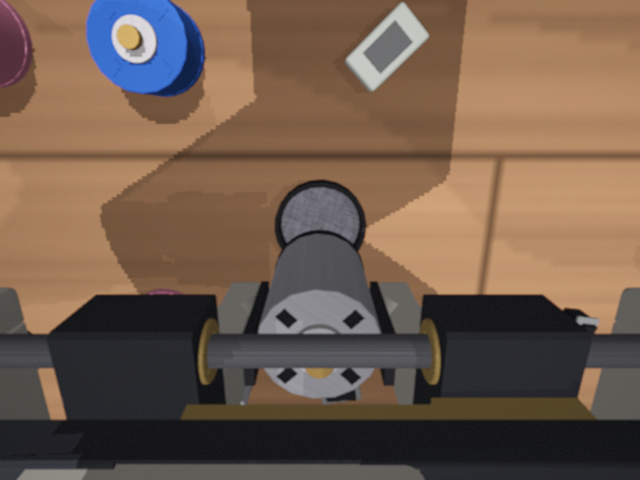

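The long motor is held upright and the cup's centre sits at about (320,226), with (317,228) predicted. Lowering.

Call:
{"fn": "jog_arm", "kwargs": {
  "deltas": [
    [0, [0, 0, 2], 0],
    [0, [0, 0, 4], 0],
    [0, [0, 0, 6], 0],
    [0, [0, 0, 7.5], 0],
    [0, [0, 0, 8.5], 0],
    [0, [0, 0, 9], 0],
    [0, [0, 0, 9.2], 0],
    [0, [0, 0, 9.3], 0],
    [0, [0, 0, 9.4], 0],
    [0, [0, 0, 9.5], 0],
    [0, [0, 0, 9.55], 0],
    [0, [0, 0, 9.58], 0],
    [0, [0, 0, 9.58], 0]
  ]
}}

```text
clock: 12.68
eef_pos: [0.4836, 0.0779, 0.0419]
orientation: [-0.0, 3.141, 0.0]
force: [-1.7, -0.4, -3.9]
gripper_width: 0.0459
grasp_force: 30.0
```

Call:
{"fn": "jog_arm", "kwargs": {
  "deltas": [
    [0, [0, 0, 0.03], 0],
    [0, [0, 0, 0.06], 0],
    [0, [0, 0, 0.06], 0],
    [0, [0, 0, 0.06], 0]
  ]
}}

```text
clock: 13.02
eef_pos: [0.4836, 0.0779, 0.0415]
orientation: [-0.001, 3.141, 0.0]
force: [-1.1, -0.5, 4.9]
gripper_width: 0.046
grasp_force: 30.0
```

Call:
{"fn": "jog_arm", "kwargs": {
  "deltas": [
    [1, [0, 0, 0], 0],
    [1, [0, 0, 0], 0],
    [1, [0, 0, 0], 0],
    [1, [0, 0, 0], 0],
    [1, [0, 0, 0], 0],
    [1, [0, 0, -0.5], 0],
    [1, [0, 0, -1.5], 0],
    [1, [0, 0, -3.5], 0],
    [1, [0, 0, -6], 0],
    [1, [0, 0, -9], 0],
    [1, [0, 0, -11], 0],
    [1, [0, 0, -11], 0],
    [1, [0, 0, -11], 0]
  ]
}}

```text
clock: 14.1
eef_pos: [0.4841, 0.0783, 0.1526]
orientation: [-0.001, 3.139, 0.003]
force: [-0.1, -0.1, -0.5]
gripper_width: 0.0874
grasp_force: 0.0
```

Call:
{"fn": "jog_arm", "kwargs": {
  "deltas": [
    [1, [-2.3, 30.5, 1], 0],
    [1, [-2.3, 30.5, 1], 0],
    [1, [-2.3, 30.5, 1], 0],
    [1, [-2.3, 30.5, 1], 0],
    [1, [-2.3, 30.5, 1], 0],
    [1, [-2.3, 30.5, 1], 0],
    [1, [-2.3, 30.5, 1], 0],
    [1, [-2.3, 30.5, 1], 0],
    [1, [-2.3, 30.5, 1], 0],
    [1, [-2.3, 30.5, 1], 0],
    [1, [-2.3, 30.5, 1], 0],
    [1, [-2.3, 30.5, 1], 0]
  ]
}}

```text
clock: 15.1
eef_pos: [0.5061, 0.3816, 0.1407]
orientation: [-0.001, -3.141, 0.001]
force: [0.6, 0.1, -0.1]
gripper_width: 0.0876
grasp_force: 0.0
```

```bash
python3 - <<'E'
from h import *
im=camera("wrist")[:,:,::-1];cv2.imwrite("pics/w5.png",im)
c=get_calibration("wrist");T=np.linalg.inv(wristT(c));M=c["mtx"]
print(state()["eef_pos"])
p=T@np.r_[.506,.3825,.059,1];print(M[0,2]+M[0,0]*p[0]/-p[2],M[1,2]-M[1,1]*p[1]/-p[2])
k=cv2.cvtColor(im,cv2.COLOR_BGR2HSV);m=((k[...,1]>90)&(k[...,0]>8)&(k[...,0]<35)).astype(np.uint8)*255
print(blob(m,319,245,11))
E
```

```text
[0.50628416 0.38164453 0.14103003]
319.84468546661554 245.43619267575258
(array([321.78259277, 245.70941162]), (9.829102516174316, 11.203509330749512))
```

View pics/w5.png

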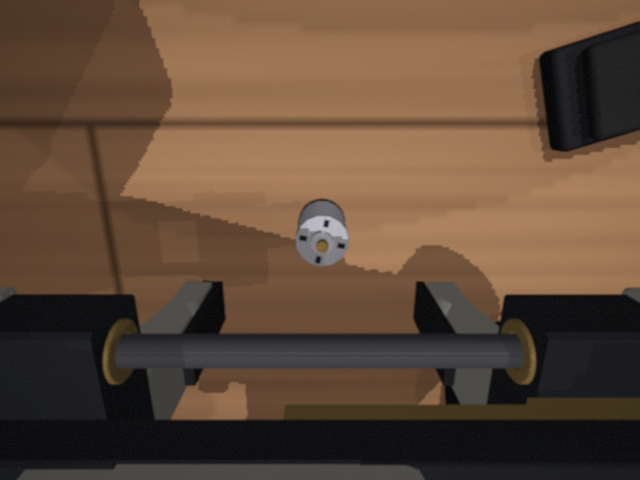

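The middle motor's pinion is at (322,246), within 1 mm of the prediction. Gripping it.

Call:
{"fn": "jog_arm", "kwargs": {
  "deltas": [
    [1, [0, 0.1, 3], 0],
    [1, [0, 0.1, 6], 0],
    [1, [0, 0.1, 9], 0],
    [1, [0, 0.1, 10.5], 0],
    [1, [0, 0.1, 11.1], 0],
    [1, [0, 0.1, 11.3], 0],
    [1, [0, 0.1, 11.3], 0],
    [1, [0, 0.1, 11.3], 0],
    [0, [0, 0.1, 11.3], 0],
    [0, [0, 0.1, 11.3], 0],
    [0, [0, 0.1, 11.3], 0],
    [0, [0, 0.1, 11.3], 0],
    [0, [0, 0.1, 11.3], 0],
    [0, [0, 0.1, 11.3], 0],
    [0, [0, 0.1, 11.3], 0],
    [0, [0, 0.1, 11.3], 0],
    [0, [0, 0.1, 11.3], 0],
    [0, [0, 0.1, 11.3], 0],
    [0, [0, 0.1, 11.3], 0]
  ],
  "grip_force": 25
}}

```text
clock: 16.73
eef_pos: [0.5063, 0.3839, 0.028]
orientation: [0.001, -3.142, 0.0]
force: [0.1, -0.5, 0.7]
gripper_width: 0.0356
grasp_force: 25.0
```

Call:
{"fn": "jog_arm", "kwargs": {
  "deltas": [
    [0, [0, 0, -1], 0],
    [0, [0, 0, -3], 0],
    [0, [0, 0, -6], 0],
    [0, [0, 0, -9], 0],
    [0, [-1, -2, -10], 0],
    [0, [-2.5, -4.5, -10], 0],
    [0, [-4, -7.5, -10], 0],
    [0, [-5.5, -10, -10], 0],
    [0, [-7, -13, -10], 0],
    [0, [-8.5, -16, -10], 0],
    [0, [-9.5, -18, -10], 0],
    [0, [-10, -18.8, -10], 0],
    [0, [-10, -18.8, -10], 0],
    [0, [-10, -18.8, -10], 0],
    [0, [-10, -18.8, -10], 0]
  ]
}}

```text
clock: 17.98
eef_pos: [0.6061, 0.1966, 0.1283]
orientation: [0.001, -3.142, -0.0]
force: [0.0, 0.5, -1.7]
gripper_width: 0.0352
grasp_force: 25.0
```

```bash
python3 - <<'E'
from h import *
cv2.imwrite("pics/w6.png",camera("wrist")[:,:,::-1])
s=state();print(s["eef_pos"],s["force"],s["gripper_width"])
c=get_calibration("wrist");T=np.linalg.inv(wristT(c));M=c["mtx"]
p=T@np.r_[.606,.195,.014,1];print(M[0,2]+M[0,0]*p[0]/-p[2],M[1,2]-M[1,1]*p[1]/-p[2])
E
```

```text
[0.60601175 0.19681278 0.12820354] [-0.79397675  0.61802549 -1.19536056] 0.035258024716608626
315.9993888956089 231.09774789322373
```

View pics/w6.png

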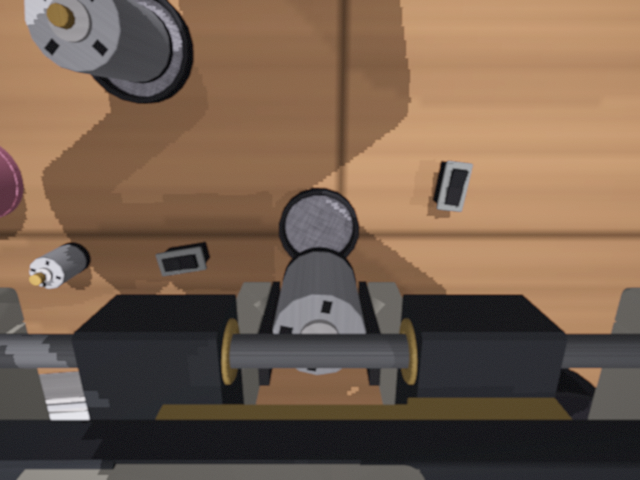

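The middle motor is upright and its cup is centred near (319,228). The long motor stands in its own cup. Lowering.

Call:
{"fn": "jog_arm", "kwargs": {
  "deltas": [
    [0, [0, -0.1, 2], 0],
    [0, [0, -0.1, 4], 0],
    [0, [0, -0.1, 6], 0],
    [0, [0, -0.1, 7.5], 0],
    [0, [0, -0.1, 8.5], 0],
    [0, [0, -0.1, 9], 0],
    [0, [0, -0.1, 9.3], 0],
    [0, [0, -0.1, 9.4], 0],
    [0, [0, -0.1, 9.5], 0],
    [0, [0, -0.1, 9.55], 0],
    [0, [0, -0.1, 9.6], 0],
    [0, [0, -0.1, 9.63], 0],
    [0, [0, -0.1, 9.63], 0],
    [0, [0, -0.1, 9.63], 0]
  ]
}}

```text
clock: 19.2
eef_pos: [0.6065, 0.1949, 0.032]
orientation: [-0.0, 3.141, 0.0]
force: [-0.1, 0.2, -1.5]
gripper_width: 0.0353
grasp_force: 25.0
```

Call:
{"fn": "jog_arm", "kwargs": {
  "deltas": [
    [0, [0, 0, 0.03], 0],
    [0, [0, 0, 0.05], 0],
    [0, [0, 0, 0.05], 0],
    [0, [0, 0, 0.05], 0]
  ]
}}

```text
clock: 19.53
eef_pos: [0.6066, 0.1949, 0.032]
orientation: [-0.001, 3.141, 0.0]
force: [-2.5, -0.5, 6.0]
gripper_width: 0.0354
grasp_force: 25.0
```

Call:
{"fn": "jog_arm", "kwargs": {
  "deltas": [
    [1, [0, 0, 0], 0],
    [1, [0, 0, 0], 0],
    [1, [0, 0, 0], 0],
    [1, [0, 0, 0], 0],
    [1, [0, 0, 0], 0],
    [1, [0, 0, -0.5], 0],
    [1, [0, 0, -1.5], 0],
    [1, [0, 0, -3.5], 0],
    [1, [0, 0, -6], 0],
    [1, [0, 0, -9], 0],
    [1, [0, 0, -11], 0],
    [1, [0, 0, -11], 0],
    [1, [0, 0, -11], 0]
  ]
}}

```text
clock: 20.62
eef_pos: [0.6073, 0.1955, 0.1439]
orientation: [-0.001, 3.138, 0.004]
force: [-0.1, -0.9, -0.2]
gripper_width: 0.0877
grasp_force: 0.0
```

Call:
{"fn": "jog_arm", "kwargs": {
  "deltas": [
    [0.7, [-2.6, -19, 0], 0],
    [0.7, [-2.6, -19, 0], 0],
    [0.7, [-2.6, -19, 0], 0],
    [0.7, [-2.6, -19, 0], 0],
    [0.7, [-2.6, -19, 0], 0],
    [0.7, [-2.6, -19, 0], 0],
    [0.7, [-2.6, -19, 0], 0],
    [0.7, [-2.6, -19, 0], 0],
    [0.7, [-2.6, -19, 0], 0]
  ]
}}

```text
clock: 21.37
eef_pos: [0.6322, 0.0057, 0.1409]
orientation: [0.002, -3.141, 0.0]
force: [-0.1, 0.9, -0.9]
gripper_width: 0.0612
grasp_force: 0.0
```

```bash
python3 - <<'E'
from h import *
im=camera("wrist")[:,:,::-1];cv2.imwrite("pics/w7.png",im)
c=get_calibration("wrist");T=np.linalg.inv(wristT(c));M=c["mtx"]
print(state()["eef_pos"])
p=T@np.r_[.632,.005,.041,1];print(M[0,2]+M[0,0]*p[0]/-p[2],M[1,2]-M[1,1]*p[1]/-p[2])
k=cv2.cvtColor(im,cv2.COLOR_BGR2HSV);m=((k[...,1]>90)&(k[...,0]>8)&(k[...,0]<35)).astype(np.uint8)*255
print(blob(m,319,240,6))
E
```

```text
[0.63227319 0.00589954 0.14100873]
317.2111711475788 236.85938419556933
(array([318.79046631, 237.96066284]), (7.118410110473633, 9.44994068145752))
```

View pics/w7.png

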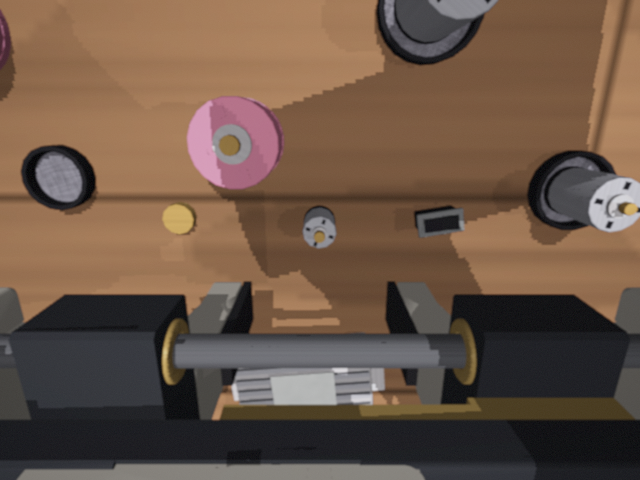

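The small motor's pinion is at (319,238), with (317,237) predicted. The long and middle motors stand in their cups. Gripping it.

Call:
{"fn": "jog_arm", "kwargs": {
  "deltas": [
    [0.7, [0, 0, 3], 0],
    [0.7, [0, 0, 6], 0],
    [0.7, [0, 0, 9], 0],
    [0.7, [0, 0, 10.8], 0],
    [0.7, [0, 0, 11.6], 0],
    [0.7, [0, 0, 11.9], 0],
    [0.7, [0, 0, 11.9], 0],
    [0.7, [0, 0, 11.9], 0],
    [0, [0, 0, 11.9], 0],
    [0, [0, 0, 11.9], 0],
    [0, [0, 0, 11.9], 0],
    [0, [0, 0, 11.9], 0],
    [0, [0, 0, 11.9], 0],
    [0, [0, 0, 11.9], 0],
    [0, [0, 0, 11.9], 0],
    [0, [0, 0, 11.9], 0],
    [0, [0, 0, 11.9], 0]
  ],
  "grip_force": 20
}}

```text
clock: 22.83
eef_pos: [0.6325, 0.0049, 0.0224]
orientation: [-0.001, 3.142, -0.0]
force: [-0.7, -0.1, 2.3]
gripper_width: 0.0232
grasp_force: 20.0
```

Call:
{"fn": "jog_arm", "kwargs": {
  "deltas": [
    [0, [0, 0, -1], 0],
    [0, [0, 0, -3], 0],
    [0, [0, 0, -6], 0],
    [0, [0, 0, -9], 0],
    [0, [0.4, -2, -10], 0],
    [0, [0.9, -5, -10], 0],
    [0, [1.4, -8, -10], 0],
    [0, [2, -11, -10], 0],
    [0, [2.5, -14, -10], 0],
    [0, [3, -17, -10], 0],
    [0, [3.4, -19, -10], 0],
    [0, [3.5, -19.5, -10], 0],
    [0, [3.5, -19.5, -10], 0],
    [0, [3.5, -19.5, -10], 0],
    [0, [3.5, -19.5, -10], 0]
  ]
}}

```text
clock: 24.08
eef_pos: [0.5978, -0.1892, 0.1225]
orientation: [-0.002, 3.141, 0.0]
force: [0.4, 1.8, -1.0]
gripper_width: 0.0232
grasp_force: 20.0
```

```bash
python3 - <<'E'
from h import *
cv2.imwrite("pics/w8.png",camera("wrist")[:,:,::-1])
s=state();print(s["eef_pos"],s["force"],s["gripper_width"])
c=get_calibration("wrist");T=np.linalg.inv(wristT(c));M=c["mtx"]
p=T@np.r_[.5975,-.1895,.014,1];print(M[0,2]+M[0,0]*p[0]/-p[2],M[1,2]-M[1,1]*p[1]/-p[2])
E
```

```text
[ 0.59784669 -0.18903829  0.12240185] [-0.47794859  0.17525376 -1.54780086] 0.02326626850363135
317.84275427057275 233.03094683546354
```

View pics/w8.png

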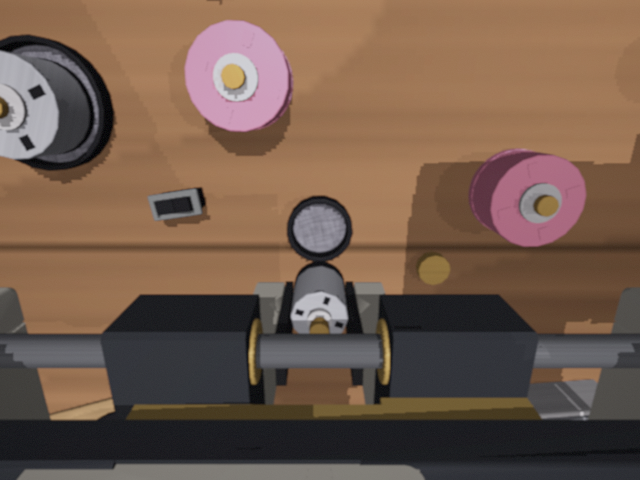

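The small motor is upright, its cup is centred near (320,229), and the pancake motor stands in its cup at left. Lowering.

Call:
{"fn": "jog_arm", "kwargs": {
  "deltas": [
    [0, [0.1, 0, 2], 0],
    [0, [0.1, 0, 4], 0],
    [0, [0.1, 0, 6], 0],
    [0, [0.1, 0, 7.5], 0],
    [0, [0.1, 0, 8.5], 0],
    [0, [0.1, 0, 9], 0],
    [0, [0.1, 0, 9.3], 0],
    [0, [0.1, 0, 9.4], 0],
    [0, [0.1, 0, 9.5], 0],
    [0, [0.1, 0, 9.55], 0],
    [0, [0.1, 0, 9.6], 0],
    [0, [0.1, 0, 9.63], 0],
    [0, [0.1, 0, 9.63], 0],
    [0, [0.1, 0, 9.63], 0]
  ]
}}

```text
clock: 25.3
eef_pos: [0.5968, -0.1901, 0.0264]
orientation: [-0.001, 3.141, -0.0]
force: [0.3, 0.3, 1.1]
gripper_width: 0.0232
grasp_force: 20.0
```

Call:
{"fn": "jog_arm", "kwargs": {
  "deltas": [
    [0, [0, 0, 0.03], 0],
    [0, [0, 0, 0.03], 0],
    [0, [0, 0, 0.03], 0]
  ]
}}

```text
clock: 25.55
eef_pos: [0.5969, -0.1902, 0.0264]
orientation: [-0.001, 3.141, -0.0]
force: [-1.3, -0.3, 5.6]
gripper_width: 0.0232
grasp_force: 20.0
```

Call:
{"fn": "jog_arm", "kwargs": {
  "deltas": [
    [0.7, [0, 0, 0], 0],
    [0.7, [0, 0, 0], 0],
    [0.7, [0, 0, 0], 0],
    [0.7, [0, 0, 0], 0],
    [0.7, [0, 0, 0], 0],
    [0.7, [0, 0, -0.5], 0],
    [0.7, [0, 0, -1.5], 0],
    [0.7, [0, 0, -3.5], 0],
    [0.7, [0, 0, -6], 0],
    [0.7, [0, 0, -9], 0],
    [0.7, [0, 0, -12], 0],
    [0.7, [0, 0, -15], 0],
    [0.7, [0, 0, -18], 0],
    [0.7, [0, 0, -18], 0]
  ]
}}

```text
clock: 26.72
eef_pos: [0.5996, -0.1909, 0.214]
orientation: [-0.002, 3.131, -0.004]
force: [1.9, -0.2, 0.8]
gripper_width: 0.061
grasp_force: 0.0
```

Call:
{"fn": "jog_arm", "kwargs": {
  "deltas": [
    [0.7, [30, -42, 0], 0],
    [0.7, [30, -42, 0], 0],
    [0.7, [30, -42, 0], 0],
    [0.7, [30, -42, 0], 0],
    [0.7, [30, -42, 0], 0],
    [0.7, [30, -42, 0], 0],
    [0.7, [30, -42, 0], 0],
    [0.7, [30, -42, 0], 0],
    [0.7, [30, -42, 0], 0],
    [0.7, [30, -42, 0], 0],
    [0.7, [30, -42, 0], 0],
    [0.7, [30, -42, 0], 0],
    [0.7, [30, -42, 0], 0],
    [0.7, [30, -42, 0], 0],
    [0.7, [30, -42, 0], 0],
    [0.7, [30, -42, 0], 0]
  ]
}}

```text
clock: 28.05
eef_pos: [0.2969, -0.6098, 0.206]
orientation: [-0.0, 3.141, -0.0]
force: [0.1, 0.2, -0.2]
gripper_width: 0.0614
grasp_force: 0.0
```

```bash
python3 - <<'E'
from h import *
for n in("top","scene"):cv2.imwrite(f"pics/{n}9.png",camera(n)[:,:,::-1])
a=cv2.imread("pics/top9.png")[180:360,130:530]
b=cv2.imread("pics/scene9.png")[120:420,200:600]
cv2.imwrite("pics/f.png",np.vstack([cv2.resize(a,(640,288)),cv2.resize(b,(400,300))[:, :] if 0 else cv2.copyMakeBorder(b,0,0,0,240,cv2.BORDER_CONSTANT)]))
E
```

```text
(no output)
```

View pics/f.png

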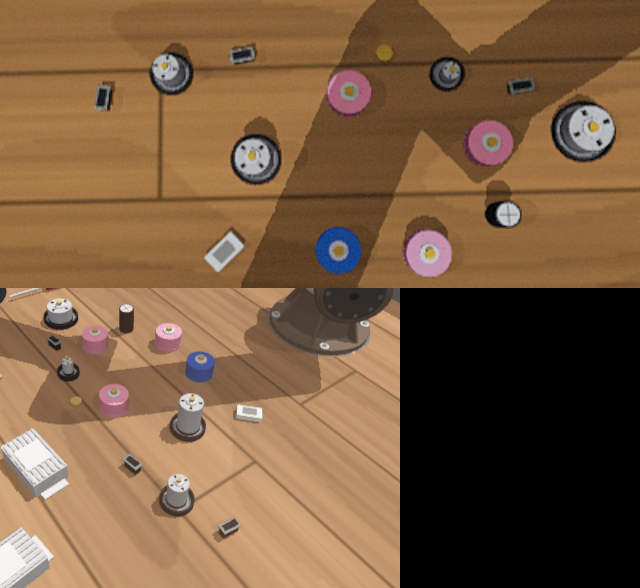

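All four motors stand upright in their cups: in the top crop, pancake (584,130), long (255,158), middle (171,72) and small (448,73). The capacitor and the controller have not moved. Handing in.

```bash
python3 -c "
from plant import *
print(sign_off())"
```

```text
the job is handed in; nothing more can be done
None
```

All four motors were set down gently, upright with the shaft up, in their matching cups; the capacitor and controller were left where they were, and the job was handed in at about 28 s of the 93 s allowed.

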